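# Shift a simulator gear shifter from second into third

## Robot

A 7-joint arm with a two-finger parallel gripper is mounted at the origin on a cart in front of the work surface, level with it; the furniture and walls round the work are solid. World frame = base frame: x ahead of the robot, y to its left, z up, the work surface at z = 0. Lengths are in mm, angles in rad, forces in N, time in s.
With the tool pointing down it reaches from about 400 to 900 mm from the base axis. Payload 5.6 kg.
Tool frame: the origin (TCP) lies midway between the tips of the shut fingers; the grasp point (between the pads) lies 19 mm behind it; z points along the fingers, y is the line along which they close (so a half turn about z gives the same grasp; the last joint's range is limited). The gripper opens to 92 mm and grips with 3 to 60 N. Pads are 20 mm wide; open, the fingers measure 128 mm over their backs; the gripper's body (75 mm by 189 mm) begins 69 mm behind the grasp point.
Start: joints at [1.127, 0.468, -0.012, 1.603, 0.006, 1.071, -0.056], TCP at [253.561, -598.511, 214.592] pointing down, gripper open.
Joint ranges: [-2.53, 2.53], [-0.31, 2.02], [-1.57, 1.55], [0.28, 2.44], [-1.29, 4.43], [0.15, 1.84], [-2.92, 2.92]. Speed limits (rad/s): [2.57, 2.57, 3.14, 3.14, 3.14, 3.14, 3.14].

## Interface

Orientations are given as a rotation vector (axis times angle).
In Python, from cell import robot, grip, kin, viewer gives the robot as it stands. Calls block until the motion is done:
- robot.movep(position, orientation): joint-space move of the TCP to a pose.
- robot.servo_line(position, feed=150, rotation=None): straight line of the TCP; rotation=None keeps the orientation; feed is the mean speed in mm/s.
- robot.goto_joints(angles): joint-space move.
- grip(opening, newtons=None): opening from 0.0 (shut) to 1.0 (fully open); newtons is the grip in N (None keeps the last); returns when the fingers have stopped.
- robot.hold(seconds).
- kin.ik(position, orientation): joint angles nearest the present ones, or None.
- robot.observe(): the state.
- viewer.read_camera(name): name is "side" or "top"; returns the picture (420x560x3 uint8, red, green, blue); there is no depth.
- viewer.camera_info(name): a dict with "camera_matrix" (3x3 intrinsics, pixels), "R" (3x3) and "t" (3): a world point X has camera coordinates R X + t. Camera axes: x right, y down, z forward; pixel columns grow to the right and rows downward; lengths in mm; the calibration is good to about 2 mm. A picture is of the moment at which its call begins. camera_info takes no time and is no camera call.
A pose or a line that the arm cannot do raises robot.IKError and nothing moves.
- robot.job_done(): hands the job in; it is judged then, once.
Trained networks look in the newest picture that a camera, given by its name, has taken for a name from the list of things; names that differ only in an ending like _2 or _b are one class to them, and where a whole thing is asked for, a point or a joint stands for the part that bears it (a point fixed in the world has none). Each returns a list of dicts, best first, with "confidence" (0 to 1); they miss things now and then, are a little off and sometimes report something else, mostly with a low value. They report only what shows in the picture. A call takes as long as a camera call. They do not tell look-alikes from the thing itself.
- viewer.silhouettes(name, camera): "mask" (420x560 bool, what is visible of it).
- viewer.pinpoint(name, camera): "at" ([x, y, z] in mm, in the coordinates of the camera as it stood for that picture, good to about 4 mm: a listed point, or the origin of a listed thing).
The state is a dict: "t": time; "joints": joint angles; "joint_velocities": joint speeds; "joint_torque": joint torques, N m; "tcp_pos": TCP position; "tcp_rot": TCP orientation; "contact_force": force on the tool from outside, world axes, zero at the start; "wrist_torque": the same for the moment, N m; "grip_width": opening from 0.0 (shut) to 1.0 (fully open); "grip_force": force on a finger pad.
Only numpy, scipy, OpenCV 4.12 (cv2) and the standard library are available. Lean on these libraries where they do the work, as an engineer would, in place of code of your own. Each camera call takes 0.05 s, during which the arm holds its last target. There are 200 camera calls.

## Task

The gear shifter of a driving simulator stands on the bench for a switch test, its lever in the second-gear slot (left lane, pulled towards you). Push the lever with your fingertips through the gate from second into third: forward to neutral, across into the middle lane, then forward until it is fully home, without running it into any other gear on the way. Only push, never pinch the lever between the fingers; leave the test probes and the needle bottle where they are.

Things in the scene. Friction and masses are not known exactly. Their poses are not given: they have to be found in the camera images.
- shifter: The shifter, fixed to the bench: dark sheet-steel housing 120 (x) x 108 (y) mm with a bare steel gate plate 122 x 110 x 5 mm on top, whose top is 102.5 mm above the bench; a round black adjuster sticks out 13 mm from its rear face. Origin: on the bench under the middle of the gate. x points forward (away from the robot, turned 5 to 40 degrees to the left), y to its left, z up.
- pivot (a point): Point about which the lever swings both ways, in the middle of the shifter, 24 mm above the bench, 76 mm below the gate plate. Side swing a and fore-and-aft swing b put the knob at 155 mm x (sin b, -sin a cos b, cos a cos b) from here in the shifter's axes.
- gate_middle (a point): Middle of the gate, on the plate's top. Cross channel (neutral) 18 mm wide along y; from it six slots 16 mm wide, ending 30.5 mm from the middle: left lane y = +24 mm (first forward, second rearward), middle y = 0 (third forward, fourth rearward), right y = -24 (fifth, sixth). Round-tipped teeth 8 mm wide between slots guide the 12 mm stem into the nearer lane.
- knob (a point): Centre of the black ball knob, 44 mm across (its top 20 mm above this point), on a 12 mm steel stem. 179 mm above the bench with the lever upright, about 165 mm in second, 171 mm in third. At the knob each lane is about 48 mm from the next and each gear 45 mm from neutral. Between knob and gate plate about 40 mm of stem is free.
- cross_yoke (a joint): Sideways swing of the lever, rad: 0 in the middle lane, about -0.31 in the left lane, +0.31 in the right lane (positive leans to the shifter's right, -y). In a slot the stem has about 0.025 of play either way. Friction holds it where it is left; about 3 to 4 N at the knob moves it.
- gear_lever (a joint): Fore-and-aft swing of the lever, rad: 0 in neutral, positive forward. Third is fully home at about +0.31; second at about -0.30. In neutral it has about 0.04 of play either way. No spring, no detent: friction holds the lever where it is left, and about 3 to 4 N at the knob moves it.
- lever_front: Forward side of knob and stem; origin on the knob's surface, 22 mm from its centre (axes as the lever's).
- lever_rear: Rearward side (towards the robot) of knob and stem; origin on the knob's surface, 22 mm from its centre: pushed here the lever goes forward.
- lever_left: Left side of knob and stem; origin on the knob's surface, 22 mm from its centre: pushed here the lever goes across to the right.
- lever_right: Right side of knob and stem; origin on the knob's surface, 22 mm from its centre.
- probe_red: Loose red test probe, 17 x 155 x 17 mm, lying on the bench between the robot and the shifter; origin under its middle, long along its y. Leave it where it lies.
- probe_black: Loose black test probe, 17 x 155 x 17 mm, lying on the bench between the robot and the shifter; origin under its middle, long along its y. Leave it where it lies.
- flux_dropper: Loose small white bottle with a red needle cap, 26 mm across and 86 mm tall, standing left of the housing; origin under its middle. Leave it standing.
Not all that is in view belongs to the job. Leave any orange look-alike of the flux_dropper alone.

How it is judged (in metres and radians):
At the end, for the whole second after the job is handed in: The lever rests fully home in third: fore-and-aft swing above 0.27 rad (stop at about 0.31), sideways swing within 0.06 rad of the middle lane; the needle bottle stands and none of the three loose things has moved 25 mm (value of joint gear_lever above 0.27 rad and value of joint cross_yoke between -0.06 and 0.06 rad and velocity of joint gear_lever between -0.05 and 0.05 rad/s and angle between flux_dropper's own z axis and vertical below 0.2 rad and distance of each of probe_red, probe_black, flux_dropper from where it was at the start of the episode below 0.025 m); the robot touches nothing.
It fails at once if the lever is pushed home into first or fifth (value of joint gear_lever above 0.24 rad and (value of joint cross_yoke below -0.15 rad or value of joint cross_yoke above 0.15 rad)).
It fails at once if the lever is pushed home into fourth or sixth (value of joint gear_lever below -0.24 rad and value of joint cross_yoke above -0.15 rad).
It fails at once if the lever is pinched: the fingers press on opposite sides of it at once ((contact force between the fingers and lever_front above 0.3 N and contact force between the fingers and lever_rear above 0.3 N) or (contact force between the fingers and lever_left above 0.3 N and contact force between the fingers and lever_right above 0.3 N)).
It fails at once if a test probe or the needle bottle is moved 25 mm or more, lifted or knocked over (angle between flux_dropper's own z axis and vertical above 0.4 rad or distance of any of probe_red, probe_black, flux_dropper from where it was at the start of the episode above 0.025 m).
It also fails if it takes over 48 s, if anything falls off the work surface, if the arm or the gripper's body presses on something with over 40 N, if the wrist force passes 120 N, or if a joint passes its speed limit or range.

## Working session

There is one attempt and no reset: what is moved stays moved. The work goes in short steps, each a Python script; the robot and the scene stay as the last script left them, time stands still between calls to the robot, and variables do not carry over. Pictures are saved under pics/ and viewed, at most 10 in all, crops included, and the job is handed in when it is done.

```bash
mkdir -p pics
cat > h.py <<'E'
import numpy as np, cv2
from cell import robot, grip, kin, viewer
def w(cam,p):
    i=viewer.camera_info(cam); return np.array(i["R"]).T@(np.array(p)-np.array(i["t"]))
def px(cam,X):
    i=viewer.camera_info(cam); c=np.array(i["camera_matrix"])@(np.array(i["R"])@np.array(X)+np.array(i["t"])); return c[:2]/c[2]
E
python3 - <<'E'
from h import *
ims=[]
for c in("side","top"):
    im=viewer.read_camera(c); cv2.imwrite(f"pics/{c}0.png",im[:,:,::-1])
    for n in("knob","gate_middle","pivot","shifter","flux_dropper","probe_red","probe_black"):
        print(c,n,[(round(d["confidence"],2),w(c,d["at"]).round(0).tolist(),px(c,w(c,d["at"])).round(0).tolist()) for d in viewer.pinpoint(n,c)[:3]])
print(robot.observe()["t"],robot.observe()["tcp_rot"])
E
```

```text
side knob [(0.68, [423.0, 326.0, 166.0], [264.0, 203.0]), (0.48, [318.0, 294.0, -3.0], [228.0, 298.0])]
side gate_middle [(0.78, [482.0, 304.0, 101.0], [297.0, 225.0])]
side pivot []
side shifter [(0.82, [481.0, 301.0, -3.0], [296.0, 264.0])]
side flux_dropper [(0.68, [405.0, 380.0, 2.0], [246.0, 253.0]), (0.67, [371.0, 435.0, -5.0], [221.0, 246.0])]
side probe_red [(0.73, [360.0, 220.0, -1.0], [266.0, 314.0])]
side probe_black [(0.6, [315.0, 296.0, -1.0], [226.0, 297.0])]
top knob [(0.86, [423.0, 321.0, 166.0], [287.0, 228.0])]
top gate_middle [(0.97, [478.0, 304.0, 106.0], [296.0, 203.0])]
top pivot [(0.59, [475.0, 302.0, 24.0], [296.0, 209.0])]
top shifter [(0.76, [479.0, 303.0, -1.0], [296.0, 209.0])]
top flux_dropper [(0.65, [367.0, 435.0, 5.0], [236.0, 258.0]), (0.49, [399.0, 382.0, -1.0], [260.0, 244.0])]
top probe_red [(0.83, [354.0, 215.0, 3.0], [335.0, 265.0])]
top probe_black [(0.53, [322.0, 295.0, 2.0], [299.0, 279.0]), (0.46, [478.0, 304.0, -4.0], [295.0, 209.0]), (0.27, [475.0, 301.0, 24.0], [297.0, 209.0])]
0.8 [3.07866292e+00 6.25228033e-01 4.26655629e-06]
```

Run:
```python
from h import *
a=cv2.imread("pics/side0.png")[140:350,150:430];b=cv2.imread("pics/top0.png")[140:320,180:420]
a=cv2.resize(a,(400,300),interpolation=2);b=cv2.resize(b,(400,300),interpolation=2)
cv2.imwrite("pics/crop0.png",np.hstack([a,b]))
# yaw fit from both knob and gate silhouette
for c in("side","top"):
    i=viewer.camera_info(c);print(c,(-np.array(i["R"]).T@np.array(i["t"])).round(0))
```

```text
side [ 109. -238.  664.]
top [364. 312. 996.]
```

View pics/crop0.png

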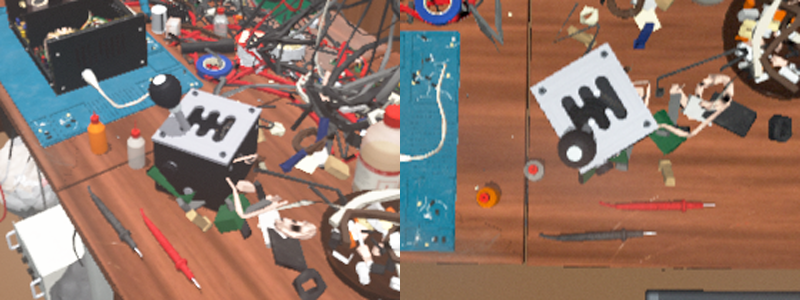

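View pics/side0.png

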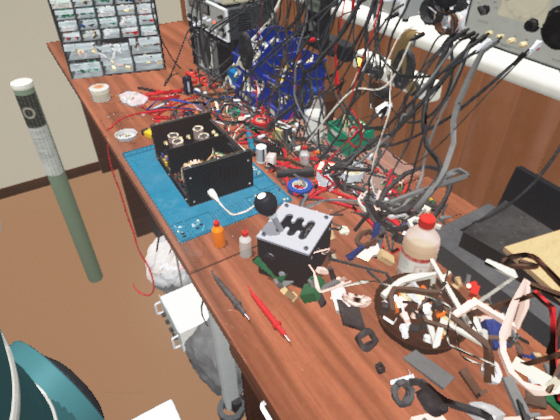

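The side view shows the black knob at (264,203), with the gate plate around (297,225). The white bottle is at (246,245), and the orange look-alike at (218,235) stays untouched. The only other round black things are the tray parts at about (366,340), which lie on the bench. The knob sits on the shifter with z = 166, which matches second gear. Next I'll fit the yaw from the plate and move to the approach pose.

```bash
cat >> h.py <<'E'
def ray(cam,uv,z):
    i=viewer.camera_info(cam); R=np.array(i["R"]); C=-R.T@np.array(i["t"])
    d=R.T@np.linalg.inv(i["camera_matrix"])@np.array([*uv,1.]); return (C+d*(z-C[2])/d[2])[:2]
E
python3 - <<'E'
from h import *
for cam in("top","side"):
    im=cv2.imread(f"pics/{cam}0.png"); hsv=cv2.cvtColor(im,cv2.COLOR_BGR2HSV)
    m=((hsv[...,1]<45)&(hsv[...,2]>140)).astype(np.uint8)
    n,l,s,c=cv2.connectedComponentsWithStats(m)
    k=l==(l[np.nonzero(l*0+1)[0][0],0] if 0 else min(range(1,n),key=lambda j:np.hypot(*(c[j]-px(cam,[479,303,102.5])))+(1e3 if s[j,4]<300 else 0)))
    ys,xs=np.nonzero(k); P=np.array([ray(cam,(x,y),102.5) for x,y in zip(xs,ys)],np.float32)
    print(cam,len(P),cv2.minAreaRect(P))
r=robot.observe(); print(r["tcp_rot"],r["contact_force"])
E
```

```text
top 2236 ((475.4595642089844, 302.0494384765625), (126.21326446533203, 111.8382797241211), 32.33150863647461)Traceback (most recent call last):
  File "<stdin>", line 6, in <module>
  File "<stdin>", line 6, in <lambda>
  File "h.py", line 6, in px
    i=viewer.camera_info(cam); c=np.array(i["camera_matrix"])@(np.array(i["R"])@np.array(X)+np.array(i["t"])); return c[:2]/c[2]
ValueError: time passes only in moves, steps and waits
```

Run:
```python
from h import *
from scipy.optimize import minimize
im=cv2.imread("pics/top0.png"); hsv=cv2.cvtColor(im,cv2.COLOR_BGR2HSV)
i=viewer.camera_info("top");K,R,t=[np.array(i[k]) for k in("camera_matrix","R","t")]
def proj(X): c=(K@(R@np.array(X).T+t[:,None])).T; return c[:,:2]/c[:,2:]
m=((hsv[...,1]<60)&(hsv[...,2]>140)).astype(np.uint8)
m=cv2.morphologyEx(m,cv2.MORPH_OPEN,np.ones((3,3)))
n,l,s,c=cv2.connectedComponentsWithStats(m)
k=max((j for j in range(1,n) if np.hypot(*(c[j]-[297,200]))<25),key=lambda j:s[j,4])
H=cv2.convexHull(np.argwhere(l==k)[:,::-1].astype(np.int32)); M=np.zeros(m.shape,np.uint8); cv2.fillPoly(M,[H],1)
def corners(p):
    x,y,a=p; u=np.array([np.cos(a),np.sin(a)]);v=np.array([-u[1],u[0]])
    return proj([[*(np.array([x,y])+sx*61*u+sy*55*v),102.5] for sx,sy in((1,1),(1,-1),(-1,-1),(-1,1))])
def cost(p):
    A=np.zeros(m.shape,np.uint8); cv2.fillPoly(A,[(corners(p)*16).astype(np.int32)],1,shift=4)
    return int((A!=M).sum())
best=min(((cost((x,y,np.radians(d))),x,y,d) for x in range(468,490,2) for y in range(294,312,2) for d in range(16,41,1)));print(best)
print([(d,min(cost((x,y,np.radians(d))) for x in range(470,488,2) for y in range(296,310,2))) for d in range(20,40,2)])
cv2.polylines(im,[(corners((best[1],best[2],np.radians(best[3])))*16).astype(np.int32)],True,(0,0,255),1,shift=4)
u=[np.cos(np.radians(best[3])),np.sin(np.radians(best[3]))]
for a,b in((-.31,-.3),(-.31,0),(0,.31)):
    sx,sy=155*np.sin(b),-155*np.sin(a)*np.cos(b)
    X=[best[1]+u[0]*sx-u[1]*sy,best[2]+u[1]*sx+u[0]*sy,24+155*np.cos(a)*np.cos(b)];print(np.round(X)); cv2.circle(im,tuple(int(q) for q in proj([X])[0]),3,(0,255,0),1)
cv2.imwrite("pics/fit.png",cv2.resize(im[140:280,220:380],(640,560),interpolation=0))
```

```text
(252, 476, 302, 31)
[(20, 636), (22, 583), (24, 477), (26, 407), (28, 339), (30, 288), (32, 261), (34, 326), (36, 301), (38, 337)]
[413. 317. 165.]
[452. 343. 172.]
[517. 326. 172.]
```

View pics/fit.png

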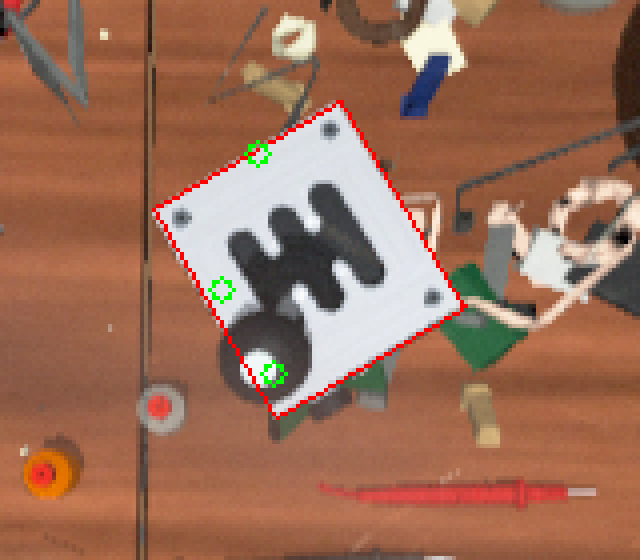

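The plate fit is tight: centre (476,302), yaw 31°. The knob looks about 8 mm less rearward than the model says, so I'll find it by contact.

```bash
cat >> h.py <<'E'
from scipy.spatial.transform import Rotation as Ro
psi=np.radians(31); c0=np.array([476.5,302.5])
u=np.array([np.cos(psi),np.sin(psi)]); v=np.array([-u[1],u[0]])
rot=Ro.from_matrix(np.column_stack([[*u,0],np.cross([0,0,-1],[*u,0]),[0,0,-1]])).as_rotvec()
def W(x,y,z): return [*(c0+x*u+y*v),z]
def S(): 
    o=robot.observe(); d=np.array(o["tcp_pos"][:2])-c0; f=np.array(o["contact_force"])
    return d@u,d@v,o["tcp_pos"][2],f[:2]@u,f[:2]@v,f[2],o["t"]
E
python3 - <<'E'
from h import *
print(rot, robot.observe()["tcp_rot"])
q=kin.ik(W(-100,45,152),rot);print(q)
p=list(robot.observe()["tcp_pos"]);p[2]=330
grip(0.0)
robot.servo_line(p,feed=250)
robot.movep(W(-100,45,320),rot); print(np.round(S(),1))
robot.servo_line(W(-100,45,153),feed=150); robot.hold(.2); print(np.round(S(),1))
im=viewer.read_camera("side"); cv2.imwrite("pics/s1.png",cv2.resize(im[120:330,140:420,::-1],(800,600)))
E
```

```text
[3.02733435 0.83955412 0.        ] [3.07866292e+00 6.25228033e-01 4.26655629e-06]
[ 0.17908135  0.5169351  -1.13261128  2.0422859   0.58258008  0.95000238
 -2.29308954]
[-9.98e+01  4.43e+01  3.20e+02  7.00e-01 -8.00e-01 -2.00e-01  5.90e+00]
[-9.960e+01  4.510e+01  1.536e+02  1.000e-01 -5.000e-01  3.000e-01
  7.400e+00]
```

View pics/s1.png

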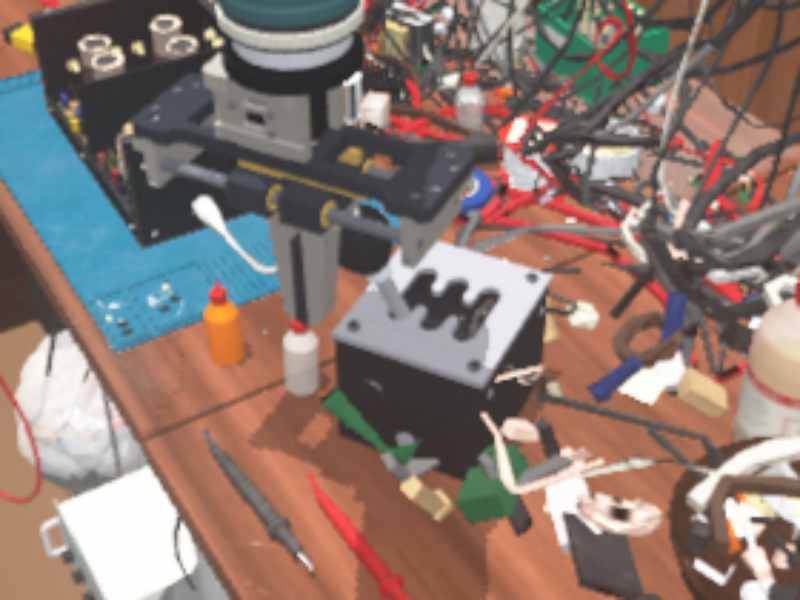

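The shut fingers stand behind the knob at (310,290) in the crop, clear of the white bottle. I'll advance to contact and then push towards neutral.

Run:
```python
from h import *
for x in list(range(-90,-54,3)):
    robot.servo_line(W(x,45,153),feed=40); print(np.round(S(),1).tolist())
```

```text
[-89.8, 45.0, 152.9, 0.0, 0.3, -0.8, 7.8]
[-86.9, 45.0, 153.0, 0.3, 0.1, -0.7, 8.1]
[-83.9, 45.0, 153.0, -0.3, -0.2, 0.0, 8.3]
[-80.8, 45.0, 153.0, 0.6, -0.1, 1.0, 8.6]
[-77.8, 45.0, 153.0, 0.3, 0.7, 0.1, 8.8]
[-74.9, 45.0, 153.0, -0.3, 0.2, -0.6, 9.1]
[-71.8, 45.0, 153.0, -0.1, 0.4, -1.1, 9.3]
[-68.8, 45.0, 153.0, 0.1, -0.0, 0.7, 9.6]
[-66.5, 45.0, 152.8, -2.0, -0.5, 1.1, 9.8]
[-63.5, 45.2, 152.9, -3.8, 0.7, 2.9, 10.1]
[-60.1, 45.2, 153.0, -3.6, 1.3, 2.6, 10.3]
[-56.9, 45.2, 153.0, -3.3, 1.7, 2.2, 10.6]
```

Run:
```python
from h import *
for x in list(range(-54,-35,3))+[-34]:
    robot.servo_line(W(x,45,154),feed=40)
print(np.round(S(),1).tolist())
# back off and lift clear to look
robot.servo_line(W(-60,45,154),feed=100)
out=[]
for c in("top","side"):
    im=viewer.read_camera(c); cv2.imwrite(f"pics/{c}2.png",im[:,:,::-1]); x,y=px(c,W(0,0,130)).astype(int)
    out.append(cv2.resize(im[y-60:y+60,x-60:x+60,::-1],(400,400),interpolation=2))
    for n in("knob","gate_middle"):
        for d in viewer.pinpoint(n,c)[:1]:
            X=w(c,d["at"]); e=X[:2]-c0; print(c,n,d["confidence"],X.round(),e@u,e@v)
cv2.imwrite("pics/c2.png",np.hstack(out))
```

```text
[-33.8, 45.0, 154.0, -2.7, 1.2, 1.5, 12.6]
side knob 0.62 [450. 342. 169.] -2.171156711474095 47.79496420210456
side gate_middle 0.64 [480. 304. 101.] 3.827776055451176 -0.7730995439132639
```

View pics/c2.png

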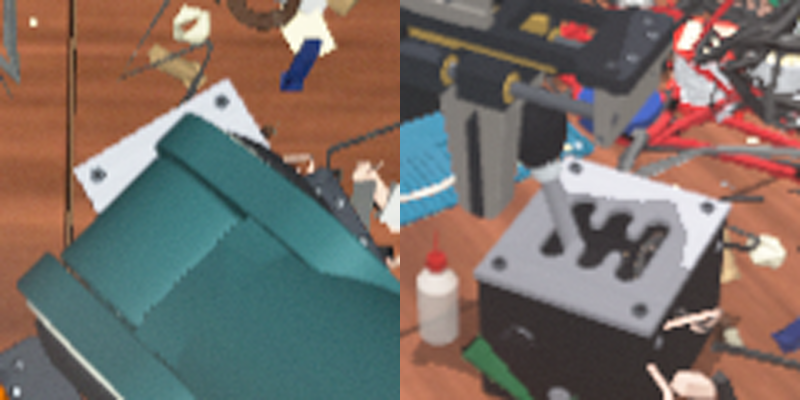

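Run:
```python
from h import *
im=cv2.imread("pics/side2.png"); s=6; x0,y0=(px("side",W(0,0,130)).astype(int)-[50,45])
im=cv2.resize(im[y0:y0+90,x0:x0+110],None,fx=s,fy=s,interpolation=2)
def P(X): return tuple(int(q) for q in (px("side",X)-[x0,y0]+.5)*s)
def knob(a,b,r=155): return W(r*np.sin(b),-r*np.sin(a)*np.cos(b),24+r*np.cos(a)*np.cos(b))
for b,col in((-.1,(255,0,0)),(0,(0,255,0)),(.1,(0,0,255))):
    cv2.line(im,P(knob(-.31,b,83)),P(knob(-.31,b)),col,1)
    cv2.circle(im,P(knob(-.31,b)),4,col,-1)
pts=[W(sx*61,sy*55,102.5) for sx,sy in((1,1),(1,-1),(-1,-1),(-1,1))]
cv2.polylines(im,[np.array([P(p) for p in pts])],True,(0,255,255),1)
for y in(24,0,-24): cv2.line(im,P(W(-30.5,y,102.5)),P(W(30.5,y,102.5)),(255,0,255),1)
cv2.imwrite("pics/o2.png",im)
```

```text
(no output)
```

View pics/o2.png

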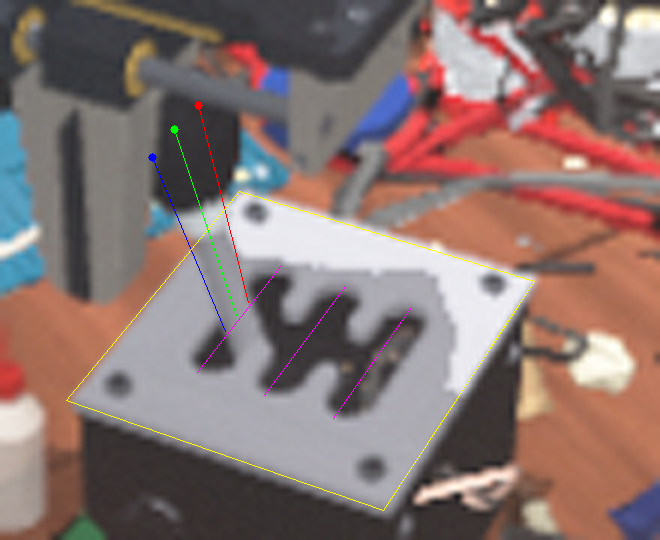

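Run:
```python
from h import *
robot.servo_line(W(-38,45,157),feed=80)
for x in(-34,-31,-29): robot.servo_line(W(x,45,157),feed=40)
print(np.round(S(),1).tolist())
robot.servo_line(W(-65,45,157),feed=120)
robot.servo_line(W(-65,55,235),feed=200)
robot.servo_line(W(-2,115,235),feed=200)
robot.servo_line(W(-2,115,160),feed=150); robot.hold(.1)
print(np.round(S(),1).tolist())
for y in range(100,62,-3):
    robot.servo_line(W(-2,y,160),feed=40); s=S(); print(np.round(s,1).tolist())
    if abs(s[4])>8: break
```

```text
[-29.0, 45.2, 157.0, -2.6, 1.1, 1.7, 14.4]
[-1.2, 115.1, 161.4, -0.1, 0.5, 0.2, 16.8]
[-2.0, 99.7, 160.0, -0.9, 0.2, -0.0, 17.3]
[-2.0, 96.9, 159.9, 0.8, 0.5, 0.9, 17.5]
[-2.0, 93.7, 160.0, -0.0, 0.4, 0.2, 17.8]
[-2.0, 90.7, 160.0, -1.3, 0.1, -0.2, 18.0]
[-2.0, 87.7, 160.0, 0.5, -0.2, 0.2, 18.3]
[-2.0, 84.7, 160.0, 0.0, -0.2, -0.3, 18.5]
[-2.0, 82.0, 160.0, 0.5, 1.0, 0.2, 18.8]
[-1.8, 80.3, 160.6, 0.6, 3.8, 3.1, 19.0]
[-1.4, 77.3, 160.9, -0.7, 5.8, 4.6, 19.3]
[-1.3, 74.1, 160.9, 1.2, 4.6, 5.7, 19.5]
[-1.3, 70.8, 160.7, 1.0, 4.4, 4.9, 19.8]
[-1.6, 67.2, 160.3, 0.7, 4.2, 4.5, 20.0]
[-1.9, 63.9, 160.0, 0.8, 3.0, 4.2, 20.3]
```

Contact came at y ≈ 82, and the lever is crossing freely at about 4 N. I'll continue to the middle lane.

Run:
```python
from h import *
for y in list(range(61,38,-3))+[37]:
    robot.servo_line(W(-2,y,161),feed=40); s=S()
    if abs(s[4])>10: print("stop");break
print(np.round(s,1).tolist())
robot.servo_line(W(-2,65,161),feed=120)
robot.servo_line(W(-2,70,240),feed=200)
robot.servo_line(W(-75,50,240),feed=200)
ims=[]
for c in("side","top"):
    im=viewer.read_camera(c); x,y=px(c,W(0,0,130)).astype(int)
    ims.append(cv2.resize(im[y-60:y+60,x-60:x+60,::-1],(400,400),interpolation=2))
    for n in("knob","gate_middle"):
        for d in viewer.pinpoint(n,c)[:1]:
            X=w(c,d["at"]); e=X[:2]-c0; print(c,n,d["confidence"],X.round(),e@u,e@v)
cv2.imwrite("pics/c3.png",np.hstack(ims))
```

```text
[-2.1, 36.5, 160.9, 0.2, 2.4, 1.9, 22.5]
side knob 0.81 [484. 308. 177.] 9.287781390359902 0.45271633459698324
side gate_middle 0.69 [481. 304. 100.] 4.660291480994078 -1.01080543501326
```

View pics/c3.png

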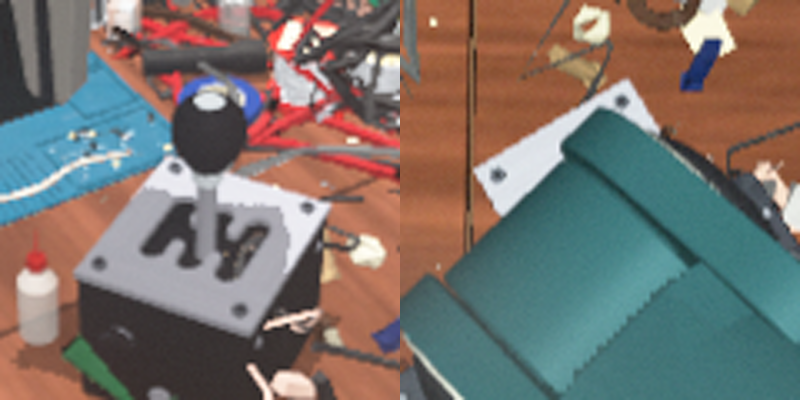

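The side view shows the lever upright at (208,130), stem in the middle lane of the gate, with the bottle undisturbed at (38,300). Next is the push forward into third.

Run:
```python
from h import *
robot.servo_line(W(-75,1,240),feed=200)
robot.servo_line(W(-75,1,162),feed=150)
robot.servo_line(W(-36,1,162),feed=80)
for x in range(-33,32,3):
    robot.servo_line(W(x,1,162-max(0,x+20)*0.12),feed=40); s=S(); print(np.round(s,1).tolist())
    if abs(s[3])>12 or abs(s[4])>12: print("stop");break
```

```text
[-33.1, 1.0, 162.1, 0.2, 0.4, -0.5, 26.2]
[-29.9, 1.0, 162.0, -0.5, 0.5, -0.1, 26.5]
[-27.4, 1.0, 161.9, -2.1, 0.6, 2.0, 26.7]
[-24.0, 1.0, 161.9, -2.4, 0.1, 2.2, 27.0]
[-20.8, 1.0, 162.0, -2.0, 0.1, 0.7, 27.2]
[-17.7, 1.0, 161.8, -2.0, 0.1, 2.0, 27.5]
[-14.7, 1.0, 161.4, -1.8, 1.0, 1.8, 27.7]
[-11.8, 1.0, 161.0, -2.0, 0.9, 1.4, 28.0]
[-8.7, 1.0, 160.6, -1.9, 1.2, 1.5, 28.2]
[-5.7, 1.0, 160.3, -1.4, 0.6, 1.3, 28.5]
[-2.7, 1.0, 159.9, -1.9, -0.0, 2.3, 28.7]
[0.3, 1.0, 159.6, -1.3, 1.0, 2.0, 29.0]
[3.2, 1.0, 159.2, -1.3, 0.6, 0.6, 29.2]
[6.3, 1.0, 158.8, -2.8, -0.3, 0.6, 29.5]
[9.2, 1.0, 158.5, -1.3, -0.7, 1.0, 29.7]
[12.2, 1.0, 158.1, -1.7, 0.7, 1.0, 30.0]
[15.2, 1.1, 157.7, -2.1, 0.1, 0.7, 30.2]
[17.5, 1.1, 157.3, -4.4, 1.3, 1.5, 30.5]
[18.6, 1.1, 157.1, -10.0, 0.8, 7.5, 30.7]
[19.4, 1.1, 156.8, -18.4, 0.5, 14.2, 31.0]
stop
```

The lever hit a hard stop at x ≈ 18, which matches third fully home. I'll retract and check.

Run:
```python
from h import *
robot.servo_line(W(-45,1,158),feed=100)
robot.servo_line(W(-75,1,260),feed=200)
robot.movep([400,-50,330],rot); robot.hold(.3)
ims=[]
for c in("side","top"):
    im=viewer.read_camera(c); x,y=px(c,W(-30,0,100)).astype(int)
    ims.append(cv2.resize(im[y-80:y+80,x-80:x+80,::-1],(400,400),interpolation=2))
    for n in("knob","gate_middle","flux_dropper","probe_red","probe_black"):
        for d in viewer.pinpoint(n,c)[:2]:
            X=w(c,d["at"]); e=X[:2]-c0; print(c,n,round(d["confidence"],2),X.round(),e@u,e@v)
cv2.imwrite("pics/c4.png",np.hstack(ims)); print(np.round(S(),1))
```

```text
side knob 0.65 [518. 331. 171.] 50.606430593521374 2.978857520405561
side gate_middle 0.81 [482. 300.  98.] 3.755399176041311 -4.956068219112782
side flux_dropper 0.85 [369. 441.  -3.] -21.12333019654309 173.83299975596069
side flux_dropper 0.57 [401. 379.  -0.] -25.327353694929784 104.42329767167317
side probe_red 0.7 [362. 220.  -1.] -140.8383337006188 -11.26789621110492
side probe_red 0.37 [481. 306. 105.] 6.092947203236486 0.5863433441309415
side probe_black 0.53 [315. 294.  -1.] -142.5469325430788 76.11153165646319
top knob 0.91 [519. 331. 168.] 50.945867339973496 2.313316831557018
top gate_middle 0.56 [480. 302. 104.] 2.8674516029066477 -2.58247032771546
top flux_dropper 0.7 [400. 378.  -1.] -26.456516051849228 103.78359471970224
top flux_dropper 0.53 [366. 441.  -1.] -23.29889114507352 175.9491576903795
top probe_red 0.54 [358. 217.   3.] -145.69399248004868 -12.405220141984625
[-2.472e+02 -2.628e+02  3.300e+02 -3.000e-01  3.000e-01  1.000e-01
  3.460e+01]
```

View pics/c4.png

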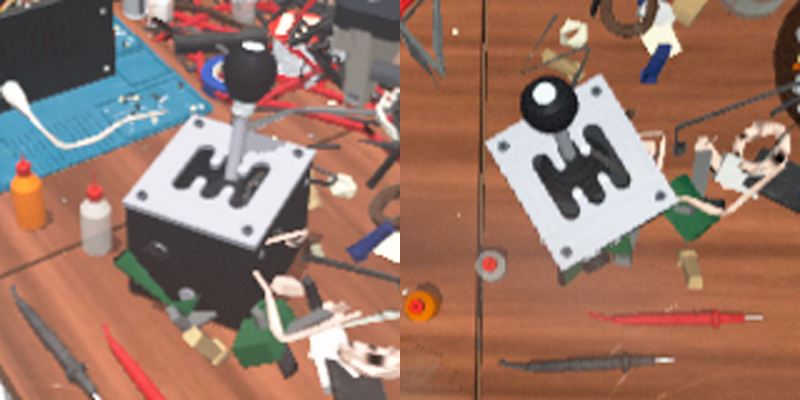

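The top view shows the knob at (549,105), with the stem at the forward end of the middle slot. The knob is about 47 mm ahead of the gate middle at z ≈ 170, so third is fully home. The probes and bottle are where they were.

```bash
python3 -c "
from h import *
print(robot.job_done())"
```

```text
the job is handed in; nothing more can be done
None
```

The lever was pushed from second through neutral into third until it hit the stop, the probes and bottle are where they were, and the job is handed in (about 35 s used); no verdict was returned.

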